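# Pull the blue ornament panel from the stock rack and pack it

## Task

An order has come in for the blue ornament panel. Slide it straight up out of its slot in the wooden stock rack by its top edge, and lower it upright into the empty bay of the plywood packing crate, setting it down on the bay's floor before you let go. Leave the amber and green panels standing in the rack.

Things in the scene. Friction and masses are not known exactly. Their poses are not given: they have to be found in the camera images.
- blue_panel: Blue acrylic plate, 110 mm wide, 110 mm high, 10 mm thick, 0.11 to 0.23 kg, white motif on both faces, standing on edge in one of a fixed pine rack's three slots. Origin: middle of its lower edge. x along its width, y through its thickness (both horizontal), z up. It stands on the rack's base, 12 mm above the table; the rack's walls reach 60 mm above the table, so its upper 62 mm stand free.
- amber_panel: Amber (orange) plate, same size, origin and axes, in another slot of the same rack; to be left there. The rack's three slots are 14 mm wide and 48 mm deep, parallel, in a row, 75 mm from centre to centre, so that neighbouring panels' faces are 65 mm apart. Stops about 6 mm beyond each panel's side edges close the slots' ends.
- green_panel: Green plate, same size, origin and axes, in the remaining slot of the same rack; to be left there.
- bay (a point): Empty bay of a fixed plywood crate: pocket 140 mm long, 32 wide, 54 deep, open at the top, floor black. Point: centre of that floor, 8 mm above the table; x along the length, y across the width (both horizontal), z up. The rim is 62 mm above the table; outer faces 82 mm off in x, 51 mm towards +y, 119 mm towards -y, where the crate is full of gift boxes, below the rim. The panel may lean in it.
Things that resemble listed ones, but are neither listed nor needed, are in the scene too. Of the things shaped like the blue_panel, the blue one is meant.

How it is judged:
By the outcome, as a careful person would: the job done as asked, in the order asked, and still so for the second after the job is handed in, with the robot touching nothing.
It also fails if it takes over 42 s, if anything falls off the work surface, if the arm or the gripper's body presses on something with over 40 N, if the wrist force passes 120 N, or if a joint passes its speed limit or range.

## Robot

A 6-joint arm with a two-finger parallel gripper is mounted at the origin on the work surface. World frame = base frame: x ahead of the robot, y to its left, z up, the work surface at z = 0. Lengths are in mm, angles in rad, forces in N, time in s.
With the tool pointing down it reaches from about 300 to 875 mm from the base axis. Payload 4.2 kg.
Tool frame: the origin (TCP) lies midway between the tips of the shut fingers; the grasp point (between the pads) lies 19 mm behind it; z points along the fingers, y is the direction in which the jaws open and shut (so a half turn about z gives the same grasp; the last joint's range is limited). The gripper opens to 85 mm and grips with 20 to 120 N. Pads are 22 mm wide; open, the fingers measure 114 mm over their backs; the gripper's body (76 mm by 85 mm) begins 54 mm behind the grasp point. The pads swing forward as they close: fully open they stand 13 mm farther back than shut.
Start: joints at [1.33, 0.32, 1.565, -0, 1.257, -0.02], TCP at [125.931, 561.055, 231.338] pointing down, gripper open.
Joint ranges: [-3.11, 3.11], [-0.84, 2.01], [0.21, 2.61], [-1.34, 4.49], [0.05, 2.63], [-2.56, 2.56]. Speed limits (rad/s): [2.57, 2.57, 3.14, 3.14, 3.14, 3.14].

## Interface

Orientations are given as a 3x3 rotation matrix whose columns are the frame's x, y, z axes.
In Python, from plant import manip, viewer, spotter gives the robot as it stands.
- The arm moves only by the tool drive_tool, never from a script. Its argument "plan" is a list of rows, each a list of 5 numbers: the shift along the tool's x, y, z normalised to -1 to 1, where 1 is 0.4 m, then the turn about the tool's z normalised to -1 to 1, where 1 is pi rad, then the closure, from 0 (fully open) to 1 (shut). In form: [[dx, dy, dz, roll, jaw], ...]. A call has 1 to 5 rows; each row is the pose to reach, as a shift and turn from the pose commanded when the call began, along the tool's axes at that moment, turning the shorter way round; what a row does not reach only later rows make up. A row lasts 1/8 s, in which the tool goes at most 62.5 mm and 10.7 degrees, less where a joint would pass 70% of its speed; a pose out of reach is approached as far as the arm can. A call with a number of a shift or a turn outside -1 to 1 is refused whole. A call with a gripper value outside its range is refused whole. The fingers move at their own pace and stop on an object; "grip_force" is the grip in N (left out, the last holds). Time passes only in rows, so rows that repeat a pose let the fingers close. It gives the time, the measured TCP pose, the force and the opening at its end, in the units of the state.
- manip.get_state(): the state, without advancing time (a new reading comes with each control period).
- viewer.get_image(name): name is "side" or "top"; returns a dict with "pixels" (384x512x3 uint8, red, green, blue), "fx", "fy", "cx", "cy" (pixels), "eye" and "orientation" of the camera in the world. Camera axes: x right, y up, looking along -z (the intrinsics and any distortion apply to the point x, -y, -z); pixel columns grow to the right and rows downward; lengths in mm; the calibration is good to about 2 mm. A picture is of the moment at which its call begins. There is no depth.
- manip.close_job(): hands the job in, once; it reports no verdict.
Trained networks look in the newest picture that a camera, given by its name, has taken for a name from the list of things; names that differ only in an ending like _2 or _b are one class to them, and where a whole thing is asked for, a point or a joint stands for the part that bears it (a point fixed in the world has none). Each returns a list of dicts, best first, with "confidence" (0 to 1); they miss things now and then, are a little off and sometimes report something else, mostly with a low value. They report only what shows in the picture. A call takes as long as a camera call. They do not tell look-alikes from the thing itself.
- spotter.trace(label, camera): "pixels" (384x512 bool, what is visible of it) and "rect" ([left, top, width, height] in pixels, round what is visible of it).
The state is a dict: "time": time; "joints": joint angles; "qvel": joint speeds; "joint_torque": joint torques, N m; "ee_pos": TCP position; "eef_rot": TCP orientation; "force": force on the tool from outside, world axes, zero at the start; "torque": the same for the moment, N m; "opening": opening from 0.0 (shut) to 1.0 (fully open).
Only numpy, scipy, OpenCV 4.12 (cv2) and the standard library are available. Lean on these libraries where they do the work, as an engineer would, in place of code of your own. Each camera call takes 0.05 s, during which the arm holds its last target.

## Working session

There is one attempt and no reset: what is moved stays moved. The work goes in short steps, Python scripts to look and compute and a tool call to move; the robot and the scene stay as the last step left them, time stands still between calls to the robot, and variables do not carry over. Pictures are saved under pics/ and viewed, and the job is handed in when it is done.

Besides the shell and the picture viewer there is one more tool, called by a JSON object that holds its "op" and its "data", one argument or row to a line. drive_tool: Moves the arm, as the interface text tells. Its arguments: {"type":"object","properties":{"plan":{"type":"array","items":{"type":"array","items":{"type":"number"}}},"grip_force":{"type":"number"}},"required":["plan"]}

```bash
mkdir -p pics; ls
python3 - <<'E'
from plant import manip, viewer, spotter
import cv2, json, numpy as np
s=manip.get_state(); print({k:np.round(v,3).tolist() for k,v in s.items()})
for n in ("side","top"):
    d=viewer.get_image(n); cv2.imwrite(f"pics/{n}0.png",d["pixels"][:,:,::-1])
    print(n,{k:np.round(v,4).tolist() for k,v in d.items() if k!="pixels"})
    for l in ("blue_panel","amber_panel","green_panel","bay"):
        try:
            for r in spotter.trace(l,n): print(l,round(r["confidence"],2),r["rect"],int(r["pixels"].sum()))
        except Exception as e: print(l,e)
E
```

```text
pics
{'time': 0.0, 'joints': [1.33, 0.32, 1.566, 0.0, 1.257, -0.02], 'qvel': [-0.001, -0.0, 0.001, 0.0, 0.001, -0.0], 'joint_torque': [-0.0, -41.552, -23.416, 0.0, 0.008, 0.0], 'ee_pos': [125.801, 560.569, 230.459], 'eef_rot': [[-0.976, 0.219, -0.0], [0.219, 0.976, -0.002], [0.0, -0.002, -1.0]], 'force': [-0.391, -0.295, -0.145], 'torque': [0.031, 0.016, 0.033], 'opening': 1.002}
side {'fx': 359.6318, 'fy': 359.6318, 'cx': 251.1688, 'cy': 201.9494, 'eye': [132.2877, -330.0693, 624.0415], 'orientation': [[0.7276, 0.5067, -0.4625], [-0.6858, 0.5523, -0.4739], [0.0153, 0.662, 0.7494]]}
blue_panel 0.87 [140.8, 159.3, 58.1, 43.6] 2016
blue_panel 0.65 [218.6, 191.8, 16.5, 75.2] 473
blue_panel 0.63 [291.8, 177.6, 30.9, 67.0] 910
amber_panel 0.78 [238.2, 139.0, 40.9, 46.1] 1251
green_panel 0.57 [199.5, 108.7, 41.3, 41.4] 1046
bay 0.95 [319.2, 200.6, 132.9, 120.6] 8421
top {'fx': 462.9439, 'fy': 462.9439, 'cx': 257.8926, 'cy': 194.2378, 'eye': [390.0673, 33.9517, 891.2019], 'orientation': [[-0.0125, 0.9904, -0.1377], [-0.9999, -0.0115, 0.0081], [0.0064, 0.1378, 0.9904]]}
blue_panel 0.83 [176.0, 125.2, 13.2, 68.1] 898
blue_panel 0.8 [294.0, 132.3, 26.0, 70.0] 907
blue_panel 0.76 [242.6, 236.2, 54.5, 39.4] 476
blue_panel 0.69 [142.7, 231.3, 46.6, 61.2] 1023
amber_panel 0.57 [219.1, 127.6, 7.6, 67.8] 588
green_panel 0.6 [127.7, 121.1, 24.9, 70.6] 1166
bay 0.84 [347.9, 103.5, 100.2, 91.3] 8875
bay 0.74 [175.4, 126.2, 15.4, 70.7] 908
```

View pics/side0.png

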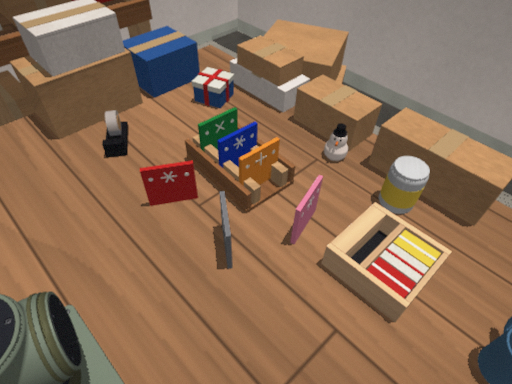

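View pics/top0.png

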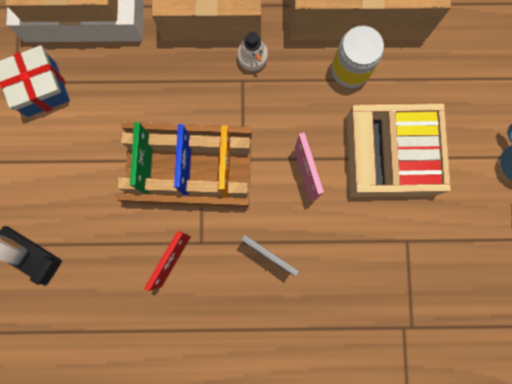

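Run:
```python
import cv2
t=cv2.imread("pics/top0.png"); s=cv2.imread("pics/side0.png")
def crop(im,x,y,w,h,k,n): cv2.imwrite(n,cv2.resize(im[y:y+h,x:x+w],None,fx=k,fy=k,interpolation=cv2.INTER_CUBIC))
crop(t,115,115,140,95,5,"pics/c1.png"); crop(t,345,95,110,110,5,"pics/c2.png"); crop(s,180,100,120,110,5,"pics/c3.png"); crop(s,315,195,140,125,5,"pics/c4.png")
```

```text
(no output)
```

View pics/c1.png

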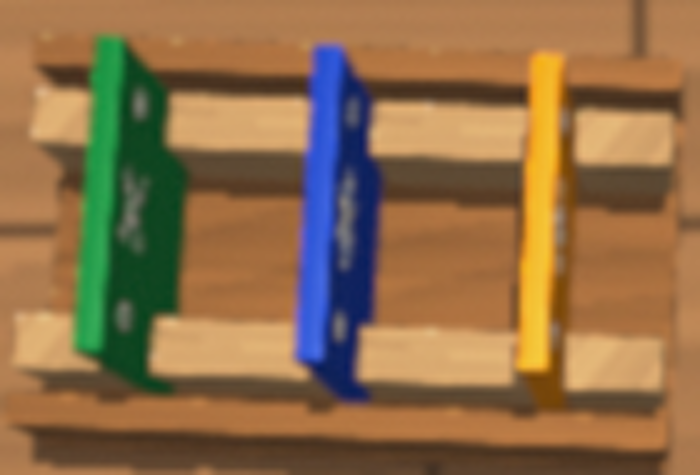

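View pics/c2.png

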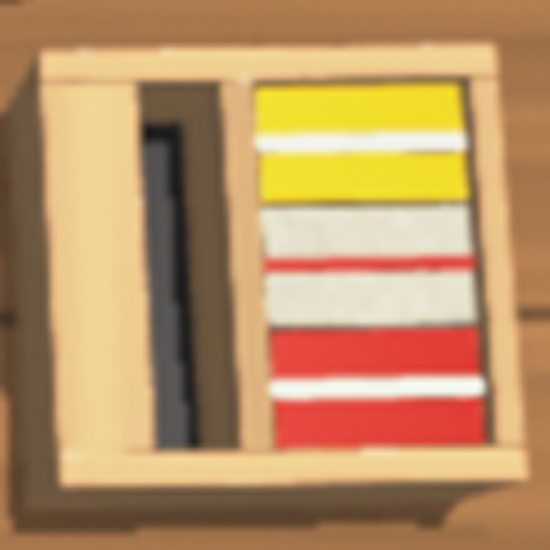

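View pics/c3.png

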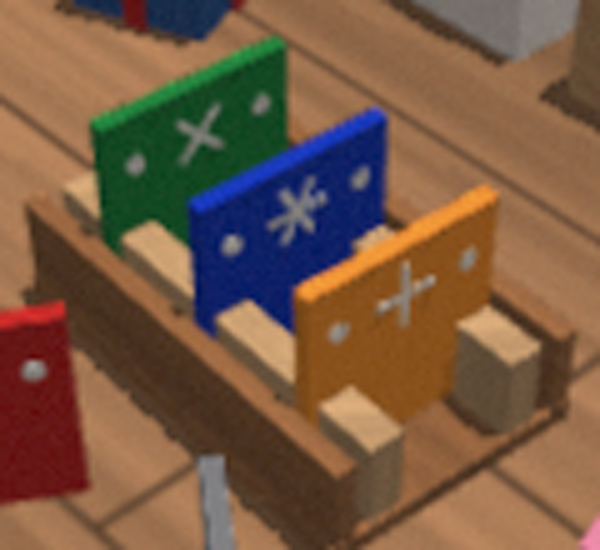

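View pics/c4.png

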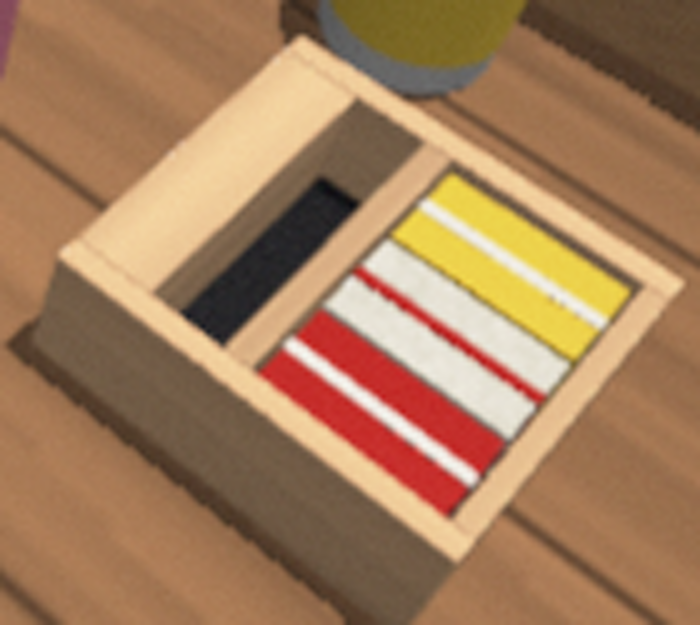

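```bash
cat > h.py <<'E'
import numpy as np
from scipy.optimize import least_squares
def proj(P,d):
    p=(np.asarray(P,float)-d["eye"])@np.asarray(d["orientation"])
    return np.c_[d["fx"]*p[:,0]/-p[:,2]+d["cx"], d["fy"]*p[:,1]/p[:,2]+d["cy"]]
def uncrop(p,x,y,k): return (np.array(p,float)+.5)/k-.5+[x,y]
def place(L,q):  # local->world, q=x,y,yaw
    c,s=np.cos(q[2]),np.sin(q[2]); L=np.asarray(L,float)
    return np.c_[q[0]+c*L[:,0]-s*L[:,1], q[1]+s*L[:,0]+c*L[:,1], L[:,2]]
def fit(obs,q0,z=0):
    f=lambda q: np.concatenate([(proj(place(L,q)+[0,0,q[3] if len(q)>3 else 0],d)-uv).ravel() for L,uv,d in obs])
    r=least_squares(f,q0); return r.x, r.fun
E
python3 - <<'E'
from h import *; from plant import viewer
T=viewer.get_image("top"); S=viewer.get_image("side")
# panel top corners: local x along width (world ~x), y thickness. image top = far x ; image left=+y
L=[[55,5,122],[55,-5,122],[-55,-5,122],[-55,5,122]]
ot=(L,uncrop([(315,45),(342,47),(325,362),(297,360)],115,115,5),T)
# side: image right-up = +x ; near face is -y
os_=([[55,-5,122],[-55,-5,122],[55,5,122],[-55,5,122]],uncrop([(387,115),(191,210),(378,107),(190,199)],180,100,5),S)
for n,o in (("t",[ot]),("s",[os_]),("both",[ot,os_]),):
    q,r=fit(o,[500,200,0]); print("panel",n,q.round(3),np.abs(r).max().round(2))
q,r=fit([ot,os_],[500,200,0,0]); print(q.round(3),r.round(1))
# crate
C=[[82,51,62],[82,-119,62],[-82,-119,62],[-82,51,62]]
P=[[70,16,62],[70,-16,62],[-70,-16,62],[-70,16,62]]
ct=(C,uncrop([(40,50),(497,43),(529,480),(60,488)],345,95,5),T)
pt=(P,uncrop([(137,82),(220,83),(242,450),(156,451)],345,95,5),T)
cs=(C,uncrop([(303,36),(685,285),(461,562),(60,255)],315,195,5),S)
ps=([[70,16,62],[-70,16,62],[70,-16,62]],uncrop([(357,99),(158,292),(425,148)],315,195,5),S)
for n,o in (("ct",[ct]),("pt",[pt]),("cs",[cs]),("ps",[ps]),("all",[ct,pt,cs,ps])):
    q,r=fit(o,[450,-230,0]); print("bay",n,q.round(3),np.abs(r).max().round(2))
# amber, green tops (top view)
for n,c in (("green",[(97,37),(126,38),(103,352),(76,350)]),("amber",[(532,53),(565,54),(548,372),(519,371)])):
    q,r=fit([(L,uncrop(c,115,115,5),T)],[500,200,0]); print(n,q.round(3),np.abs(r).max().round(2))
E
```

```text
panel t [ 5.65792e+02  1.61335e+02 -4.30000e-02] 0.34
panel s [ 5.66035e+02  1.63940e+02 -7.00000e-02] 1.32
panel both [ 5.65631e+02  1.61989e+02 -5.00000e-02] 1.92
[ 5.64943e+02  1.61326e+02 -5.00000e-02  2.06000e+00] [-0.2 -0.   0.3 -0.2 -0.2  0.4 -0.6  0.6  0.8 -0.1  1.8  0.3 -0.3 -0.5
 -0.7  0.2]
bay ct [ 5.89684e+02 -2.02784e+02  4.00000e-03] 0.25
bay pt [ 5.89472e+02 -2.02544e+02  4.00000e-03] 0.63
bay cs [ 5.90515e+02 -2.01390e+02  5.00000e-03] 0.62
bay ps [ 5.89742e+02 -2.01996e+02  1.00000e-02] 1.0
bay all [ 5.89729e+02 -2.02174e+02  5.00000e-03] 1.1
green [ 5.69825e+02  2.35629e+02 -4.40000e-02] 0.46
amber [ 5.61831e+02  8.63520e+01 -4.80000e-02] 0.38
```

```bash
cat > go.py <<'E'
import sys,numpy as np
from plant import manip
s=manip.get_state(); R=np.array(s["eef_rot"]); p=np.array(s["ee_pos"])
x,y,z,ya=map(float,sys.argv[1:5])   # target TCP, panel yaw
d=R.T@(np.array([x,y,z])-p)/400
want=np.pi/2+ya; cur=np.arctan2(R[1,1],R[0,1]); dw=(want-cur+np.pi/2)%np.pi-np.pi/2
print("t",round(s["time"],3),"pos",p.round(1),"jawang",round(cur,4),"F",np.round(s["force"],1),"open",round(s["opening"],3),"j6",round(s["joints"][5],2))
print("shift",d.round(4),"roll",round(-dw/np.pi,4), "rows",round(np.linalg.norm(d)*400/62.5,1))
E
python3 go.py 345 361 230 -0.047; python3 go.py 565.6 161.6 220 -0.047
```

```text
t 0.6 pos [125.9 561.1 231.3] jawang 1.35 F [-0.2 -0.8 -0.5] open 1.001 j6 -0.02
shift [-0.6439 -0.368   0.0033] roll -0.0553 rows 4.7
t 0.6 pos [125.9 561.1 231.3] jawang 1.35 F [-0.2 -0.8 -0.5] open 1.001 j6 -0.02
shift [-1.2912 -0.7337  0.0283] roll -0.0553 rows 9.5
```

{"op": "drive_tool", "data": {
  "plan": [
    [-0.644,-0.368,0.003,-0.0553,0.35],
    [-0.644,-0.368,0.003,-0.0553,0.35],
    [-0.644,-0.368,0.003,-0.0553,0.35],
    [-0.644,-0.368,0.003,-0.0553,0.35],
    [-0.644,-0.368,0.003,-0.0553,0.35]
  ],
  "grip_force": 40
}}

```text
time: 1.23
ee_pos: [346.6, 359.2, 230.4]
eef_rot: [[-0.999, 0.048, 0.001], [0.048, 0.999, 0.0], [-0.001, 0.0, -1.0]]
force: [0.9, 0.0, 0.6]
opening: 0.655
```

```bash
python3 go.py 565.6 161.6 200 -0.047
```

```text
t 1.225 pos [346.6 359.2 230.4] jawang 1.5225 F [0.9 0.  0.6] open 0.655 j6 -0.74
shift [-0.5707 -0.4671  0.0762] roll -0.0004 rows 4.7
```

{"op": "drive_tool", "data": {
  "plan": [
    [-0.572,-0.464,0.076,0,0.35],
    [-0.572,-0.464,0.076,0,0.35],
    [-0.572,-0.464,0.076,0,0.35],
    [-0.572,-0.464,0.076,0,0.35],
    [-0.572,-0.464,0.076,0,0.35]
  ]
}}

```text
time: 1.85
ee_pos: [566.6, 162.8, 199.4]
eef_rot: [[-0.999, 0.049, 0.0], [0.049, 0.999, 0.0], [-0.0, 0.0, -1.0]]
force: [0.0, 1.3, 1.1]
opening: 0.645
```

```bash
python3 - <<'E'
from plant import viewer
import cv2
a=viewer.get_image("side")["pixels"][60:240,130:330,::-1]; cv2.imwrite("pics/s1.png",cv2.resize(a,None,fx=3,fy=3,interpolation=cv2.INTER_CUBIC))
E
python3 go.py 565.6 161.6 90 -0.047
```

```text
t 1.9 pos [570.2 159.4 198.6] jawang 1.5201 F [ 5.3 -2.5  0.2] open 0.652 j6 -1.26
shift [0.0128 0.0057 0.2713] roll -0.0012 rows 1.7
```

View pics/s1.png

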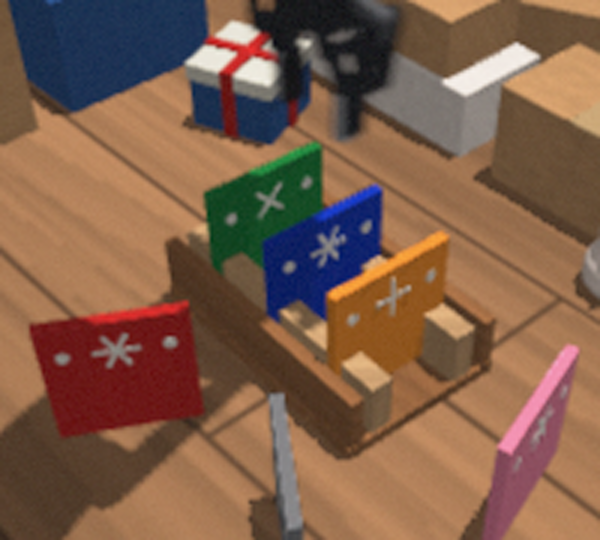

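The blue snowflake panel in the middle slot (crop ≈(325,250)) is undisturbed. The gripper is high above it and was still swinging when this was taken, so I'll let it settle.

{"op": "drive_tool", "data": {
  "plan": [
    [0,0,0,0,0.35],
    [0,0,0,0,0.35]
  ]
}}

```text
time: 2.15
ee_pos: [564.1, 165.5, 199.8]
eef_rot: [[-0.999, 0.046, -0.001], [0.046, 0.999, 0.0], [0.001, 0.0, -1.0]]
force: [-0.4, 0.8, -0.4]
opening: 0.652
```

```bash
python3 - <<'E'
from h import *
from plant import viewer,manip
import cv2
s=manip.get_state()
for n,(x,y,w,h) in {"top":(100,90,180,140),"side":(140,60,200,150)}.items():
    d=viewer.get_image(n); a=cv2.resize(d["pixels"][y:y+h,x:x+w,::-1],None,fx=4,fy=4,interpolation=cv2.INTER_CUBIC)
    u=proj([s["ee_pos"]],d)[0]; print(n,u)
    cv2.drawMarker(a,tuple(int(v) for v in (u-[x,y])*4),(255,0,255),0,20,1); cv2.imwrite(f"pics/{n}2.png",a)
E
python3 go.py 565.6 161.6 90 -0.047
```

```text
top [167.51420576 144.80615269]
side [235.77930655 100.78531458]
t 2.25 pos [564.  165.9 200.1] jawang 1.5253 F [0.6 0.1 0.1] open 0.649 j6 -1.26
shift [-0.0044 -0.0106  0.2752] roll 0.0005 rows 1.8
```

View pics/top2.png

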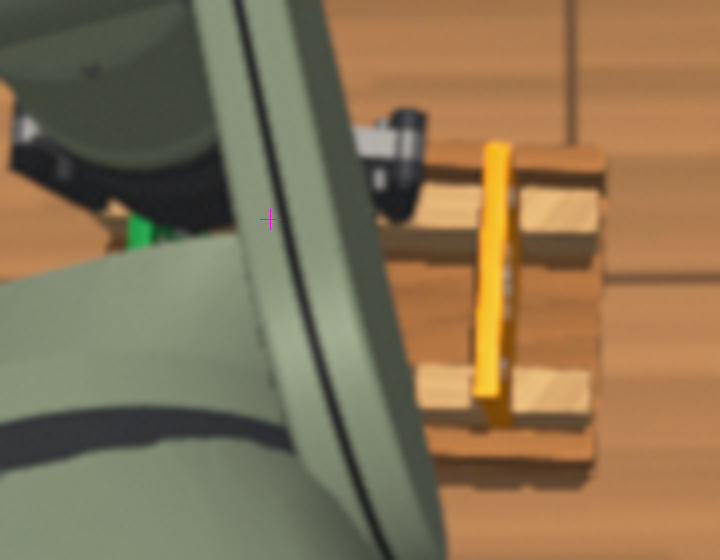

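View pics/side2.png

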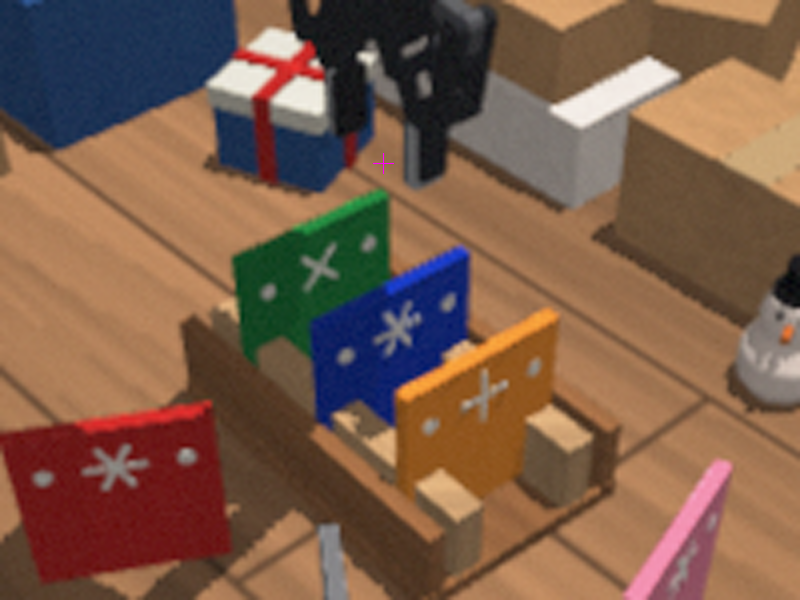

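Fingers straddle the blue panel's line (side crop ≈(345,130) and (425,180), marker between them). The measured TCP has settled 4 mm toward +y, so I'm correcting for that while descending.

{"op": "drive_tool", "data": {
  "plan": [
    [-0.004,-0.0106,0.04,0,0.35],
    [-0.004,-0.0106,0.1,0,0.35],
    [-0.004,-0.0106,0.12,0,0.35],
    [-0.004,-0.0106,0.12,0,0.35]
  ]
}}

```text
time: 2.75
ee_pos: [565.7, 160.6, 151.0]
eef_rot: [[-0.999, 0.047, -0.002], [0.047, 0.999, -0.0], [0.002, -0.0, -1.0]]
force: [1.1, 0.0, 0.4]
opening: 0.648
```

```bash
python3 go.py 565.6 161.6 88 -0.047
python3 - <<'E'
from h import *
from plant import viewer,manip
import cv2
s=manip.get_state()
for n,(x,y,w,h) in {"side":(140,60,200,150)}.items():
    d=viewer.get_image(n); a=cv2.resize(d["pixels"][y:y+h,x:x+w,::-1],None,fx=4,fy=4,interpolation=cv2.INTER_CUBIC)
    u=proj([s["ee_pos"]],d)[0]
    cv2.drawMarker(a,tuple(int(v) for v in (u-[x,y])*4),(255,0,255),0,20,1); cv2.imwrite(f"pics/{n}3.png",a)
E
```

```text
t 2.75 pos [565.7 160.6 151. ] jawang 1.5242 F [1.1 0.  0.4] open 0.648 j6 -1.27
shift [0.0002 0.0025 0.1574] roll 0.0001 rows 1.0
```

View pics/side3.png

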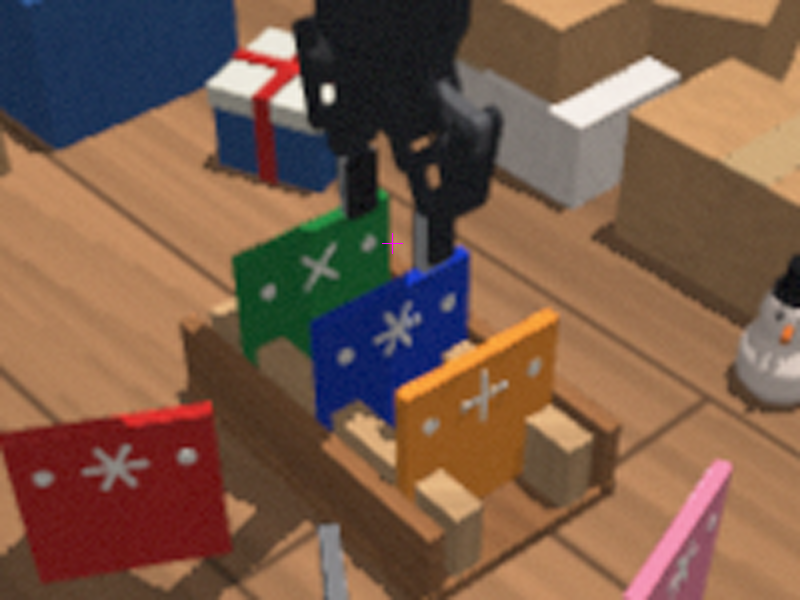

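The fingers are still above the top edge (top-edge centre ≈(390,285), TCP marker (392,242)) with one on each side. I'll continue down.

{"op": "drive_tool", "data": {
  "plan": [
    [0,0.002,0.05,0,0.35],
    [0,0.002,0.1,0,0.35],
    [0,0.002,0.14,0,0.35],
    [0,0.002,0.157,0,0.35],
    [0,0.002,0.157,0,0.35]
  ]
}}

```text
time: 3.42
ee_pos: [566.4, 161.4, 88.9]
eef_rot: [[-0.999, 0.047, -0.0], [0.047, 0.999, 0.0], [0.0, 0.0, -1.0]]
force: [-0.1, 0.9, 0.3]
opening: 0.647
```

```bash
python3 - <<'E'
from h import *
from plant import viewer,manip
import cv2
s=manip.get_state()
for n,(x,y,w,h) in {"side":(140,60,200,150)}.items():
    d=viewer.get_image(n); a=cv2.resize(d["pixels"][y:y+h,x:x+w,::-1],None,fx=4,fy=4,interpolation=cv2.INTER_CUBIC)
    cv2.imwrite(f"pics/{n}4.png",a)
E
python3 go.py 565.6 161.6 88 -0.047
```

```text
t 3.475 pos [566.7 161.5  89.3] jawang 1.5237 F [ 0.4 -0.3 -0.4] open 0.651 j6 -1.27
shift [0.0028 0.0002 0.0033] roll -0.0 rows 0.0
```

View pics/side4.png

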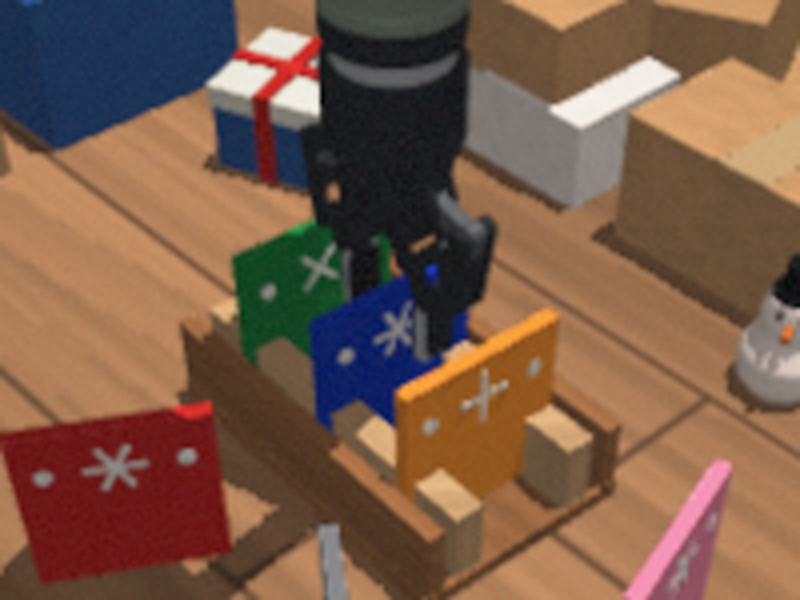

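One finger is in front of the blue panel (≈(430,320)) and the other between green and blue (≈(362,270)). I'll close on it.

{"op": "drive_tool", "data": {
  "plan": [
    [0.002,0,0,0,1],
    [0.002,0,0,0,1],
    [0.002,0,0,0,1],
    [0.002,0,0,0,1],
    [0.002,0,0,0,1]
  ],
  "grip_force": 50
}}

```text
time: 4.1
ee_pos: [565.8, 161.6, 89.4]
eef_rot: [[-0.999, 0.047, 0.001], [0.047, 0.999, 0.001], [-0.001, 0.001, -1.0]]
force: [-0.5, -0.4, 3.0]
opening: 0.109
```

```bash
python3 go.py 565.6 161.6 160 -0.047
```

```text
t 4.1 pos [565.8 161.6  89.4] jawang 1.5236 F [-0.5 -0.4  3. ] open 0.109 j6 -1.27
shift [ 4.000e-04  1.000e-04 -1.764e-01] roll -0.0001 rows 1.1
```

{"op": "drive_tool", "data": {
  "plan": [
    [0,0,-0.02,0,1],
    [0,0,-0.05,0,1],
    [0,0,-0.08,0,1],
    [0,0,-0.11,0,1],
    [0,0,-0.14,0,1]
  ]
}}

```text
time: 4.72
ee_pos: [565.5, 161.3, 146.0]
eef_rot: [[-0.999, 0.047, 0.0], [0.047, 0.999, 0.0], [-0.0, 0.0, -1.0]]
force: [0.9, 0.5, -2.4]
opening: 0.102
```

```bash
python3 - <<'E'
from h import *
from plant import viewer,manip
import cv2
for n,(x,y,w,h) in {"side":(140,40,200,150)}.items():
    d=viewer.get_image(n); a=cv2.resize(d["pixels"][y:y+h,x:x+w,::-1],None,fx=4,fy=4,interpolation=cv2.INTER_CUBIC)
    cv2.imwrite(f"pics/{n}5.png",a)
E
python3 go.py 565.6 161.6 220 -0.047
```

```text
t 4.775 pos [566.5 161.6 147.6] jawang 1.5237 F [ 0.2 -0.1  0.2] open 0.113 j6 -1.27
shift [ 1.700e-03  1.000e-04 -1.809e-01] roll -0.0 rows 1.2
```

View pics/side5.png

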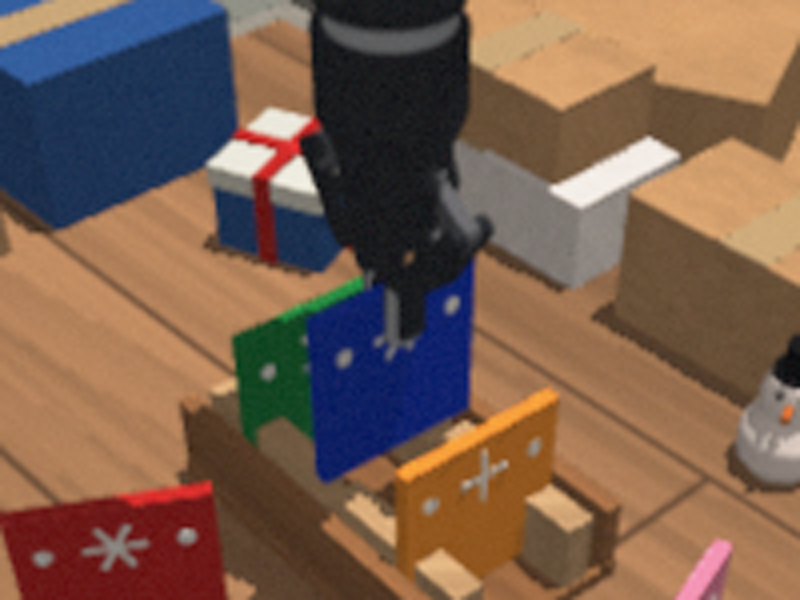

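Blue is held square (lower-left corner (320,478)) and is rising clear of its slot; amber and green are still standing.

{"op": "drive_tool", "data": {
  "plan": [
    [0,0,-0.05,0,1],
    [0,0,-0.11,0,1],
    [0,0,-0.17,0,1],
    [0,0,-0.23,0,1],
    [0,0,-0.265,0,1]
  ]
}}

```text
time: 5.4
ee_pos: [565.8, 161.4, 252.3]
eef_rot: [[-0.999, 0.047, 0.002], [0.047, 0.999, 0.0], [-0.002, 0.001, -1.0]]
force: [0.3, -0.5, -1.1]
opening: 0.109
```

```bash
python3 go.py 589.7 -202.3 255 0.005; python3 go.py 578 -20 255 -0.02
```

```text
t 5.4 pos [565.8 161.4 252.3] jawang 1.5238 F [ 0.3 -0.5 -1.1] open 0.109 j6 -1.27
shift [-0.1026 -0.9055 -0.007 ] roll -0.0166 rows 5.8
t 5.4 pos [565.8 161.4 252.3] jawang 1.5238 F [ 0.3 -0.5 -1.1] open 0.109 j6 -1.27
shift [-0.0519 -0.4516 -0.0069] roll -0.0086 rows 2.9
```

{"op": "drive_tool", "data": {
  "plan": [
    [-0.007,-0.06,-0.007,0,1],
    [-0.018,-0.16,-0.007,0,1],
    [-0.03,-0.26,-0.007,-0.004,1],
    [-0.041,-0.36,-0.007,-0.006,1],
    [-0.052,-0.46,-0.007,-0.008,1]
  ]
}}

```text
time: 6.02
ee_pos: [577.3, -24.7, 253.3]
eef_rot: [[-1.0, 0.022, -0.001], [0.022, 1.0, 0.0], [0.001, 0.0, -1.0]]
force: [-0.4, 0.7, -1.5]
opening: 0.111
```

```bash
python3 go.py 589.7 -202.3 255 0.005
```

```text
t 6.025 pos [577.3 -24.7 253.3] jawang 1.5492 F [-0.4  0.7 -1.5] open 0.111 j6 -1.61
shift [-0.0406 -0.4433 -0.0043] roll -0.0085 rows 2.8
```

{"op": "drive_tool", "data": {
  "plan": [
    [-0.009,-0.1,-0.004,0,1],
    [-0.018,-0.2,-0.004,-0.004,1],
    [-0.027,-0.3,-0.004,-0.006,1],
    [-0.036,-0.39,-0.004,-0.0085,1],
    [-0.04,-0.442,-0.004,-0.0085,1]
  ]
}}

```text
time: 6.65
ee_pos: [589.4, -202.0, 254.7]
eef_rot: [[-1.0, -0.003, -0.001], [-0.003, 1.0, 0.001], [0.001, 0.001, -1.0]]
force: [-0.2, 0.3, -1.1]
opening: 0.11
```

{"op": "drive_tool", "data": {
  "plan": [
    [0,0,0,0,1],
    [0,0,0,0,1]
  ]
}}

```text
time: 6.9
ee_pos: [589.6, -199.4, 255.2]
eef_rot: [[-1.0, -0.005, -0.0], [-0.005, 1.0, 0.001], [0.0, 0.001, -1.0]]
force: [-0.0, -1.1, -2.2]
opening: 0.108
```

```bash
python3 go.py 589.7 -202.3 160 0.005
python3 - <<'E'
from h import *
from plant import viewer,manip
import cv2
s=manip.get_state(); p=np.array(s["ee_pos"]); R=np.array(s["eef_rot"])
# predicted panel corners under the assumed grasp
ya=np.arctan2(R[1,1],R[0,1])-np.pi/2
L=[[sx*55,sy*5,z] for z in (-77.4,32.6) for sy in (-1,1) for sx in (-1,1)]
W=place(L,[p[0],p[1],ya])+[0,0,p[2]]
for n,(x,y,w,h) in {"side":(290,60,200,150),"top":(320,70,180,140)}.items():
    d=viewer.get_image(n); a=cv2.resize(d["pixels"][y:y+h,x:x+w,::-1],None,fx=4,fy=4,interpolation=cv2.INTER_CUBIC)
    for u in proj(W,d): cv2.drawMarker(a,tuple(int(v) for v in (u-[x,y])*4+1.5),(255,0,255),0,10,1)
    cv2.imwrite(f"pics/{n}6.png",a)
E
```

```text
t 6.9 pos [ 589.6 -199.4  255.2] jawang 1.5762 F [-0.  -1.1 -2.2] open 0.108 j6 -1.92
shift [-2.000e-04 -7.600e-03  2.379e-01] roll 0.0001 rows 1.5
```

View pics/side6.png

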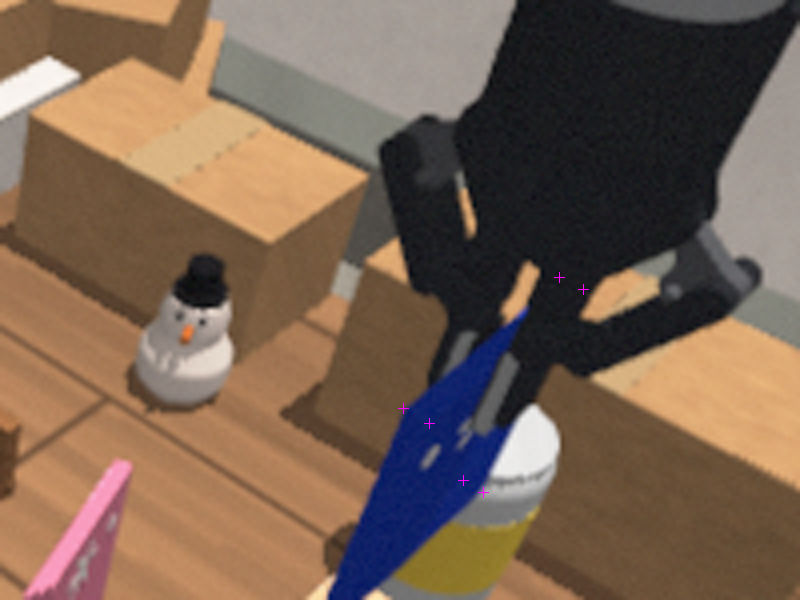

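View pics/top6.png

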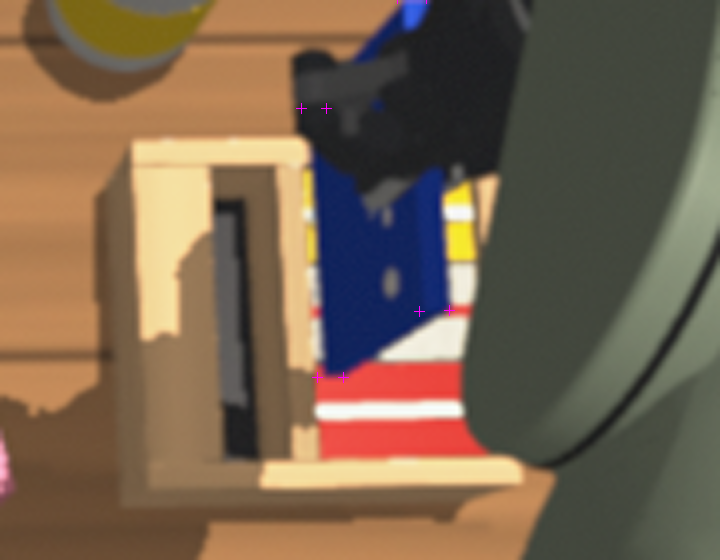

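The panel no longer matches the pose I predicted: its near lower corner hangs lower in the side view (≈(335,600)), as if it has turned in the grip. I'll measure that before lowering.

Run:
```python
from plant import viewer,manip,spotter
import cv2, numpy as np
for n,(x,y,w,h) in {"side":(330,90,150,140),"top":(370,50,120,120)}.items():
    d=viewer.get_image(n); np.save(f"{n}.npy",d["pixels"]); a=cv2.resize(d["pixels"][y:y+h,x:x+w,::-1],None,fx=4,fy=4,interpolation=cv2.INTER_CUBIC)
    cv2.imwrite(f"pics/{n}7.png",a)
    for r in spotter.trace("blue_panel",n): print(n,round(r["confidence"],2),r["rect"],int(r["pixels"].sum()))
s=manip.get_state();print(np.round(s["ee_pos"],1),np.round(s["force"],1),np.round(s["torque"],2))
```

```text
side 0.98 [218.6, 191.9, 16.1, 76.5] 569
side 0.95 [372.9, 137.2, 49.2, 76.8] 1280
side 0.87 [139.5, 158.8, 58.0, 46.7] 1975
side 0.57 [290.9, 177.6, 31.8, 66.0] 893
top 0.97 [142.5, 233.9, 43.8, 58.0] 1075
top 0.97 [295.4, 131.0, 25.6, 71.3] 945
top 0.72 [397.7, 70.9, 33.9, 95.3] 1502
top 0.63 [241.8, 235.8, 55.3, 41.0] 426
[ 589.8 -199.7  255.5] [ 0.5 -0.2 -2.9] [ 0.02 -0.   -0.04]
```

View pics/side7.png

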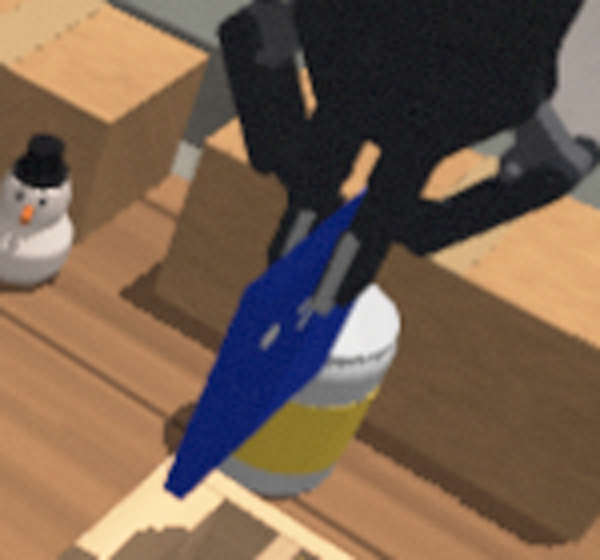

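View pics/top7.png

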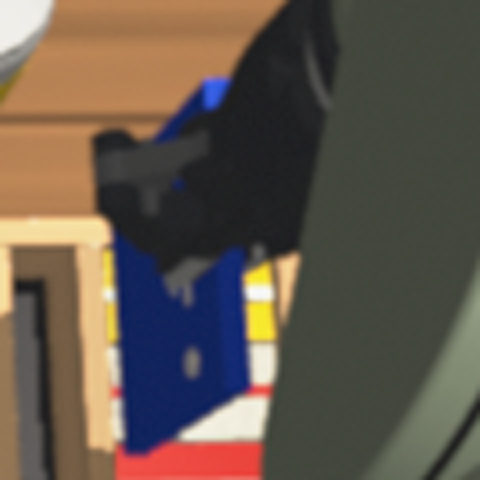

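```bash
python3 - <<'E'
from h import *
from plant import viewer,manip
import cv2
s=manip.get_state(); p=np.array(s["ee_pos"]); R=np.array(s["eef_rot"])
ya=np.arctan2(R[1,1],R[0,1])-np.pi/2
L=[[sx*55,sy*5,z] for z in (-77.4,32.6) for sy in (-1,1) for sx in (-1,1)]
W=place(L,[p[0],p[1],ya])+[0,0,p[2]]
for n in("side","top"):
    d=viewer.get_image(n); print(n); print(np.c_[np.array(L),proj(W,d)].round(1))
E
python3 go.py 589.7 -202.3 160 0.005
```

```text
side
[[-55.   -5.  -77.4 375.5 215.7]
 [ 55.   -5.  -77.4 410.8 182.6]
 [-55.    5.  -77.4 370.2 212.2]
 [ 55.    5.  -77.4 405.7 179.7]
 [-55.   -5.   32.6 397.3 165.4]
 [ 55.   -5.   32.6 435.8 132. ]
 [-55.    5.   32.6 391.  161.8]
 [ 55.    5.   32.6 429.8 129. ]]
top
[[-55.   -5.  -77.4 405.8 163.8]
 [ 55.   -5.  -77.4 401.5  96.6]
 [-55.    5.  -77.4 399.4 163.9]
 [ 55.    5.  -77.4 395.3  96.7]
 [-55.   -5.   32.6 432.3 147.1]
 [ 55.   -5.   32.6 426.7  68.8]
 [-55.    5.   32.6 424.9 147.3]
 [ 55.    5.   32.6 419.4  68.9]]
t 7.3 pos [ 589.8 -200.1  255.4] jawang 1.5762 F [-0.4  0.1 -1.4] open 0.114 j6 -1.92
shift [ 0.0003 -0.0056  0.2385] roll 0.0001 rows 1.5
```

False alarm: all the predicted corners agree with the observed ones to about 1 px (side near-bottom corner seen (375,214), predicted (375.5,215.7)), so the panel hangs square. I had only misread the unlabelled markers. Now lowering it to just above the rim.

{"op": "drive_tool", "data": {
  "plan": [
    [0,-0.004,0.05,0,1],
    [0,-0.004,0.11,0,1],
    [0,-0.004,0.17,0,1],
    [0,-0.004,0.22,0,1],
    [0,-0.004,0.238,0,1]
  ]
}}

```text
time: 7.92
ee_pos: [589.1, -201.8, 158.8]
eef_rot: [[-1.0, -0.005, -0.002], [-0.005, 1.0, 0.001], [0.002, 0.001, -1.0]]
force: [0.1, 0.9, -2.1]
opening: 0.104
```

{"op": "drive_tool", "data": {
  "plan": [
    [0,0,0,0,1],
    [0,0,0,0,1]
  ]
}}

```text
time: 8.18
ee_pos: [590.4, -202.3, 161.2]
eef_rot: [[-1.0, -0.005, 0.002], [-0.005, 1.0, -0.001], [-0.002, -0.001, -1.0]]
force: [-0.7, 0.0, -1.8]
opening: 0.109
```

```bash
python3 go.py 589.7 -202 87 0.005
python3 - <<'E'
from h import *
from plant import viewer,manip
import cv2
s=manip.get_state(); p=np.array(s["ee_pos"]); R=np.array(s["eef_rot"])
ya=np.arctan2(R[1,1],R[0,1])-np.pi/2
L=[[sx*55,sy*5,-77.4] for sy in (-1,1) for sx in (-1,1)]
W=place(L,[p[0],p[1],ya])+[0,0,p[2]]
for n,(x,y,w,h) in {"side":(310,130,150,150),"top":(330,70,150,140)}.items():
    d=viewer.get_image(n); a=cv2.resize(d["pixels"][y:y+h,x:x+w,::-1],None,fx=4,fy=4,interpolation=cv2.INTER_CUBIC)
    for u in proj(W,d): cv2.drawMarker(a,tuple(int(v) for v in (u-[x,y])*4+1.5),(255,0,255),0,10,1)
    cv2.imwrite(f"pics/{n}8.png",a)
E
```

```text
t 8.175 pos [ 590.4 -202.3  161.2] jawang 1.5756 F [-0.7  0.  -1.8] open 0.109 j6 -1.92
shift [0.002  0.0009 0.1854] roll -0.0001 rows 1.2
```

View pics/side8.png

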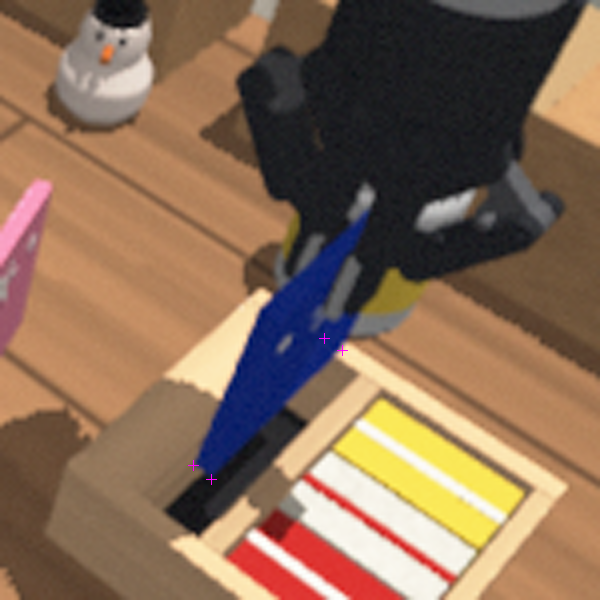

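View pics/top8.png

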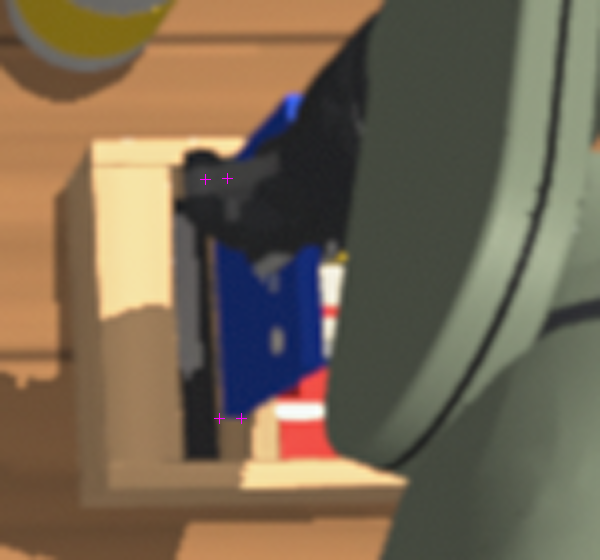

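The lower edge (side ≈(200,470), top ≈(235,415)) sits over the middle of the empty pocket. I'll lower it into the bay to just above the floor.

{"op": "drive_tool", "data": {
  "plan": [
    [0.001,0.001,0.04,0,1],
    [0.001,0.001,0.08,0,1],
    [0.001,0.001,0.12,0,1],
    [0.001,0.001,0.155,0,1],
    [0.001,0.001,0.17,0,1]
  ]
}}

```text
time: 8.9
ee_pos: [588.8, -201.5, 90.5]
eef_rot: [[-1.0, -0.005, -0.002], [-0.005, 1.0, 0.001], [0.002, 0.001, -1.0]]
force: [0.3, 0.3, -1.6]
opening: 0.111
```

{"op": "drive_tool", "data": {
  "plan": [
    [0,0,0.005,0,1],
    [0,0,0.008,0,1],
    [0,0,0.011,0,1],
    [0,0,0.011,0,1]
  ]
}}

```text
time: 9.4
ee_pos: [589.5, -201.7, 88.0]
eef_rot: [[-1.0, -0.005, 0.001], [-0.005, 1.0, -0.0], [-0.001, -0.0, -1.0]]
force: [0.1, 0.3, -1.2]
opening: 0.109
```

```bash
python3 go.py 589.7 -202 85.4 0.005
```

```text
t 9.4 pos [ 589.5 -201.7   88. ] jawang 1.5756 F [ 0.1  0.3 -1.2] open 0.109 j6 -1.92
shift [-0.0006 -0.0007  0.0064] roll -0.0001 rows 0.0
```

Not yet touching (still −1.2 N of weight). I'll continue in 1 mm steps until there is contact.

{"op": "drive_tool", "data": {
  "plan": [
    [0,0,0.0025,0,1],
    [0,0,0.005,0,1],
    [0,0,0.005,0,1],
    [0,0,0.0075,0,1],
    [0,0,0.0075,0,1]
  ]
}}

```text
time: 10.02
ee_pos: [589.4, -201.7, 85.4]
eef_rot: [[-1.0, -0.005, 0.0], [-0.005, 1.0, -0.0], [-0.0, -0.0, -1.0]]
force: [-2.6, 0.6, 5.0]
opening: 0.107
```

{"op": "drive_tool", "data": {
  "plan": [
    [0,0,0.0015,0,1],
    [0,0,0.0015,0,1]
  ]
}}

```text
time: 10.28
ee_pos: [589.4, -201.7, 85.4]
eef_rot: [[-1.0, -0.005, 0.001], [-0.005, 1.0, -0.0], [-0.001, -0.0, -1.0]]
force: [-2.1, 0.0, 8.4]
opening: 0.113
```

```bash
python3 go.py 589.7 -202 160 0.005;  python3 - <<'E'
from plant import viewer
import cv2
for n,(x,y,w,h) in {"side":(310,130,150,150)}.items():
    d=viewer.get_image(n); cv2.imwrite(f"pics/{n}9.png",cv2.resize(d["pixels"][y:y+h,x:x+w,::-1],None,fx=4,fy=4,interpolation=cv2.INTER_CUBIC))
E
```

```text
t 10.275 pos [ 589.4 -201.7   85.4] jawang 1.5755 F [-2.1  0.   8.4] open 0.113 j6 -1.92
shift [-0.001  -0.0007 -0.1865] roll -0.0001 rows 1.2
```

View pics/side9.png

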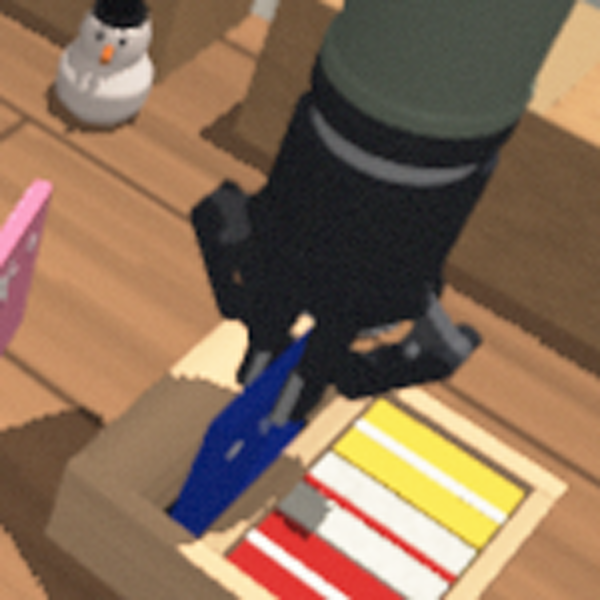

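The panel is inside the bay with its upper part showing above the rim, and the floor carries it (+8 N, TCP stopped at 85.4 as predicted). I'll release gently.

{"op": "drive_tool", "data": {
  "plan": [
    [0,0,-0.001,0,0.86],
    [0,0,-0.001,0,0.8],
    [0,0,-0.001,0,0.7],
    [0,0,-0.001,0,0.5],
    [0,0,-0.001,0,0.3]
  ]
}}

```text
time: 10.95
ee_pos: [589.3, -201.7, 84.3]
eef_rot: [[-1.0, -0.005, -0.0], [-0.005, 1.0, 0.0], [0.0, 0.0, -1.0]]
force: [0.3, 0.4, 0.0]
opening: 0.69
```

{"op": "drive_tool", "data": {
  "plan": [
    [0,0,0,0,0.2],
    [0,0,0,0,0.2],
    [0,0,0,0,0.2]
  ]
}}

```text
time: 11.32
ee_pos: [589.3, -201.7, 84.5]
eef_rot: [[-1.0, -0.005, 0.0], [-0.005, 1.0, 0.0], [-0.0, 0.0, -1.0]]
force: [0.2, 0.3, 0.0]
opening: 0.8
```

```bash
python3 go.py 589.7 -202 250 0.005;  python3 - <<'E'
from plant import viewer
import cv2
for n,(x,y,w,h) in {"side":(310,130,150,150)}.items():
    d=viewer.get_image(n); cv2.imwrite(f"pics/{n}10.png",cv2.resize(d["pixels"][y:y+h,x:x+w,::-1],None,fx=4,fy=4,interpolation=cv2.INTER_CUBIC))
E
```

```text
t 11.325 pos [ 589.3 -201.7   84.5] jawang 1.5756 F [0.2 0.3 0. ] open 0.8 j6 -1.92
shift [-0.0009 -0.0007 -0.4138] roll -0.0001 rows 2.6
```

View pics/side10.png

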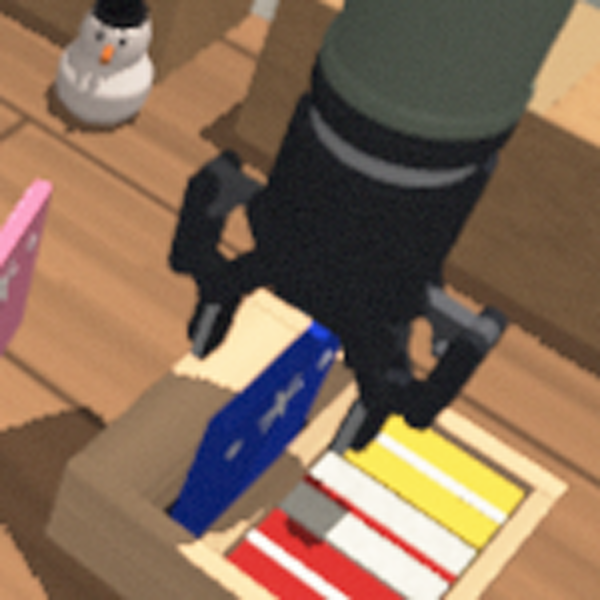

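The panel stands upright on its own in the bay with both fingers clear of it (≈(205,330) and (350,430)). I'll retreat straight up, then back away.

{"op": "drive_tool", "data": {
  "plan": [
    [0,0,-0.05,0,0.2],
    [0,0,-0.13,0,0.2],
    [0,0,-0.23,0,0.2],
    [0,0,-0.33,0,0.2],
    [0,0,-0.4,0,0.2]
  ]
}}

```text
time: 12.0
ee_pos: [589.7, -201.8, 246.7]
eef_rot: [[-1.0, -0.005, 0.002], [-0.005, 1.0, -0.001], [-0.002, -0.001, -1.0]]
force: [-0.3, -0.3, -0.4]
opening: 0.798
```

{"op": "drive_tool", "data": {
  "plan": [
    [0.1,0,-0.03,0,0.2],
    [0.2,0,-0.03,0,0.2],
    [0.3,0,-0.03,0,0.2],
    [0.4,0,-0.03,0,0.2],
    [0.4,0,-0.03,0,0.2]
  ]
}}

```text
time: 12.62
ee_pos: [427.0, -202.2, 257.0]
eef_rot: [[-1.0, -0.003, -0.0], [-0.003, 1.0, -0.0], [0.0, -0.0, -1.0]]
force: [0.1, 0.2, 0.4]
opening: 0.802
```

{"op": "drive_tool", "data": {
  "plan": [
    [0,0,0,0,0.2],
    [0,0,0,0,0.2],
    [0,0,0,0,0.2]
  ]
}}

```text
time: 13.0
ee_pos: [430.0, -202.5, 256.2]
eef_rot: [[-1.0, -0.005, -0.0], [-0.005, 1.0, 0.0], [0.0, 0.0, -1.0]]
force: [-0.1, 0.5, 0.1]
opening: 0.797
```

Run:
```python
from plant import viewer,manip
import cv2
for n in("side","top"):
    d=viewer.get_image(n); cv2.imwrite(f"pics/{n}11.png",cv2.resize(d["pixels"][:,:,::-1],None,fx=1.5,fy=1.5,interpolation=cv2.INTER_CUBIC))
s=manip.get_state(); print(s["time"],s["ee_pos"],s["force"])
```

```text
13.1 [ 429.78569454 -202.45799741  256.23059109] [-0.372793    0.42937094 -0.09975777]
```

View pics/side11.png

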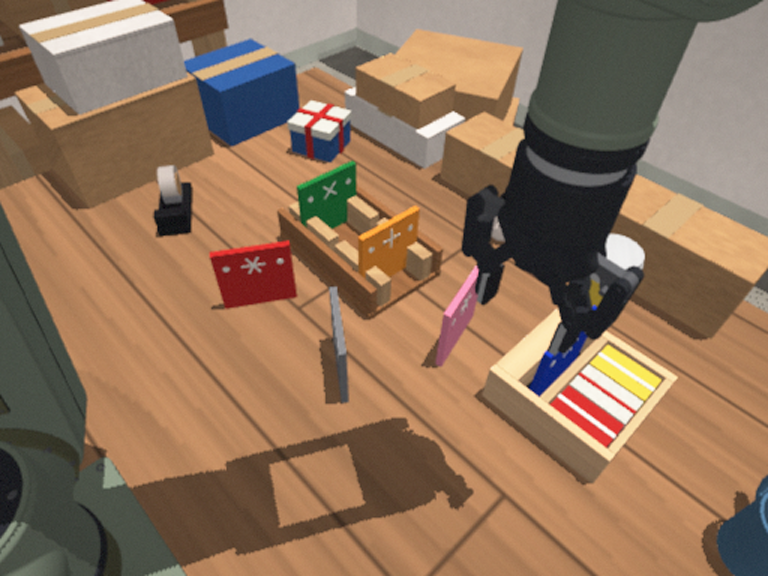

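View pics/top11.png

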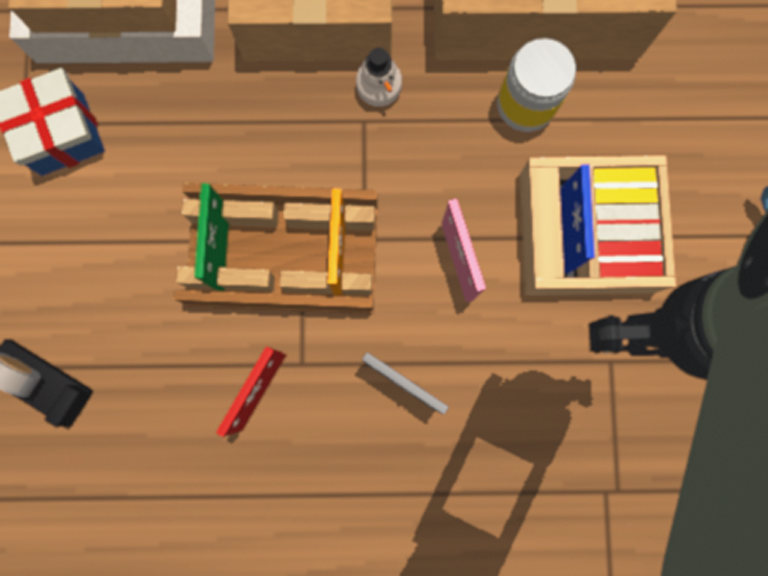

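In both pictures the blue panel stands upright in the empty bay (top ≈(577,220), side ≈(558,365)). Green and amber are still in the rack, and the arm touches nothing. Handing in.

```bash
python3 -c "
from plant import manip
print(manip.close_job())"
```

```text
the job is handed in; nothing more can be done
None
```

The blue panel is standing upright on the floor of the crate's empty bay, and I handed the job in at about 13.1 s of the 42 s allowed.

I gripped it by its top edge at 50 N and lifted it straight out of the middle slot. I then carried it over the amber panel and lowered it into the bay. Before I let go, the vertical force rose from about -1.5 N to +8 N and the tool stopped at 85.4 mm, the predicted floor-contact height.

**Final checks:**
- **Blue panel:** both cameras show it upright in the bay, though the fingers partly hide it in the side view.
- **Other panels:** amber and green are still in their slots in the rack, and nothing else has visibly moved.
- **Robot:** the gripper is about 160 mm back from the panel, and the measured force is about 0 N.

**Disagreements along the way:**
- **Suspected tilt:** above the crate I thought the panel had turned in the grip. The predicted corners then matched the seen ones to about 1 to 2 pixels, so it hadn't.
- **Settling:** the tool drifted about 3 to 4 mm after fast moves, which I corrected before lowering.

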